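Uncover the pot and start its hotplate

TASK

The lidded pot has to cook uncovered: lift its lid off by the knob and lay it knob up on the round dark slate trivet. Then start the hob by pressing its spring keys one at a time and letting each come up again: first the long bar key (on), then the square key on the same side as the plate the lidded pot stands on, then the round key (start). Never press the other square key, press no key before the lid lies on the trivet, and leave the pot, the pan and everything else where they are.

Things in the scene. Friction and masses are not known exactly. Their poses are not given: they have to be found in the camera images.
- hob: Fixed steel twin hob, 280 (x) by 480 (y) by 45 mm high; origin under its centre, its key strip on its -x side. Two dark plates, 145 mm diameter, tops 53 mm up, centred at x +45, y +125 (left) and y -125 mm (right). Four plain grey keys along x -104 mm, tops 57 mm up; from left (+y) to right: square, long bar, round, square.
- key_on_top (a point): Centre of the top of the long bar key (on), 38 mm (hob x) by 90 mm (hob y), at y +55 mm of the hob; z up. Moves down with the key.
- key_left_top (a point): Centre of the top of the left square key, 38 by 40 mm, at y +185 mm of the hob, for the left (+y) plate.
- key_right_top (a point): Centre of the top of the right square key, 38 by 40 mm, at y -185 mm of the hob, for the right (-y) plate.
- key_start_top (a point): Centre of the top of the round key (start), 42 mm diameter, at y -60 mm of the hob.
- key_on (a joint): Travel of the long bar key, m: 0 up, 0.006 fully down (about 5 N); springs back.
- key_left (a joint): Travel of the left square key, m: 0 up, 0.006 fully down (about 5 N); springs back.
- key_right (a joint): Travel of the right square key, m: 0 up, 0.006 fully down (about 5 N); springs back.
- key_start (a joint): Travel of the round key, m: 0 up, 0.006 fully down (about 5 N); springs back.
- pot: Loose aluminium pot, 144 mm diameter, 100 mm high, two loop handles at its own +-y out to 103 mm, their middle 75 mm up; about 1.1 kg. Origin at the centre of its underside. It stands on one of the two plates and carries the lid.
- pan: Loose open aluminium pan, 144 mm diameter, 55 mm high, two loop handles, no lid; stands on the other plate. Origin at the centre of its underside.
- lid: Loose steel lid, 154 mm diameter, 0.28 kg. Origin at the centre of its underside, z up through the knob. From the origin: plug 126 mm wide 0 to 8 mm (5 mm play in the pot), rim plate 8 to 14 mm (domed to 21), neck 20 mm thick to 32, round black knob 36 mm wide 32 to 58 mm. On the pot its origin is 92 mm above the pot's origin.
- lid_knob (a point): Centre of the lid's knob, 45 mm above the lid's origin: grip here, width 36 mm, any yaw.
- trivet: Fixed round dark slate trivet, 190 mm diameter, 12 mm thick; origin at the centre of its underside.
- trivet_top (a point): Centre of the trivet's top face.
- mug: Bystander: white mug, 80 mm diameter, 95 mm high; origin under its centre.
- jar: Bystander: glass jar, 72 mm diameter, 90 mm high; origin under its centre.
- oil: Bystander: green bottle, 66 mm diameter, 230 mm high; origin under its centre.
- mill: Bystander: dark wooden pepper mill, 56 mm diameter, 110 mm high; origin under its centre.
- spoon: Bystander: wooden spoon lying flat, 200 mm long, origin under its middle, long axis its own x.
- bowl: Bystander: blue bowl, 110 mm diameter, 50 mm high; origin under its centre.
- sponge: Bystander: yellow sponge block, 110 by 70 by 32 mm; origin under its centre.

How it is judged:
On the way, in this order (a step that is already met when the one before it is completed fails the run):
1. the lid is lifted by the fingers to at least 30 mm above its seat on the pot (z of lid in the frame of pot above 0.122 m and contact force between the fingers and lid above 0.5 N), for 0.05 s.
2. the lid lies flat and knob up on the trivet, its centre within 30 mm of the trivet's centre, and is let go (horizontal distance between lid and trivet below 0.03 m and z of lid in the frame of trivet below 0.018 m and angle between lid's own z axis and vertical below 0.1 rad and contact force between the fingers and lid below 0.5 N and linear speed of lid below 0.03 m/s), for 0.2 s.
3. the long bar key is pressed at least 4 mm down for 0.1 s, the other keys being up (value of joint key_on above 0.004 m and value of joint each of key_left, key_start, key_right below 0.0015 m), for 0.1 s.
4. the square key on the side of the lidded pot's plate is pressed at least 4 mm down for 0.1 s, the other keys being up (((y of pot in the frame of hob above 0 m and (value of joint key_left above 0.004 m and value of joint each of key_on, key_start, key_right below 0.0015 m)) or (not (y of pot in the frame of hob above 0 m) and (value of joint key_right above 0.004 m and value of joint each of key_left, key_on, key_start below 0.0015 m)))), for 0.1 s.
5. the round key is pressed at least 4 mm down for 0.1 s, the other keys being up (value of joint key_start above 0.004 m and value of joint each of key_left, key_on, key_right below 0.0015 m), for 0.1 s.
At the end, for the whole second after the job is handed in: The lid lies at rest on the trivet, flat and knob up, its centre within 30 mm of the trivet's centre, released; all four keys are up again (within 1.5 mm); pot and pan stand upright on their plates within 20 mm of where they began (horizontal distance between lid and trivet below 0.03 m and z of lid in the frame of trivet below 0.018 m and angle between lid's own z axis and vertical below 0.1 rad and contact force between the fingers and lid below 0.5 N and linear speed of lid below 0.02 m/s and value of joint each of key_left, key_on, key_start, key_right below 0.0015 m and distance of each of pot, pan from where it was at the start of the episode below 0.02 m and angle between each of pot, pan's own z axis and vertical below 0.05 rad); the robot touches nothing.
It fails at once if the square key of the plate without the lidded pot is pressed (3 mm or more) ((y of pot in the frame of hob above 0 m and value of joint key_right above 0.003 m) or (not (y of pot in the frame of hob above 0 m) and value of joint key_left above 0.003 m)).
It fails at once if any key is pressed (3 mm or more) while the lid does not lie flat on the trivet within 30 mm of its centre (not (horizontal distance between lid and trivet below 0.03 m and z of lid in the frame of trivet below 0.018 m and angle between lid's own z axis and vertical below 0.1 rad) and value of joint any of key_left, key_on, key_start, key_right above 0.003 m).
It fails at once if two keys are down (3 mm or more) at the same time (value of joint each of key_left, key_on above 0.003 m or value of joint each of key_left, key_start above 0.003 m or value of joint each of key_left, key_right above 0.003 m or value of joint each of key_on, key_start above 0.003 m or value of joint each of key_on, key_right above 0.003 m or value of joint each of key_start, key_right above 0.003 m).
It fails at once if the lid is dropped or banged onto the trivet (over 60 N between them) (contact force between lid and trivet above 60 N).
It fails at once if the pot, the pan or a bystander (mug, jar, bottle, mill, spoon, bowl, sponge) is moved by more than 30 mm, or the pot or pan is tipped by more than 0.3 rad (distance of any of mug, jar, oil, mill, spoon, bowl, sponge, pot, pan from where it was at the start of the episode above 0.03 m or angle between any of pot, pan's own z axis and vertical above 0.3 rad).
It also fails if it takes over 61 s, if anything falls off the work surface, if the arm or the gripper's body presses on something with over 40 N, if the wrist force passes 120 N, or if a joint passes its speed limit or range.

ROBOT

A 7-joint arm with a two-finger parallel gripper is mounted at the origin on the work surface. World frame = base frame: x ahead of the robot, y to its left, z up, the work surface at z = 0. Lengths are in m, angles in rad, forces in N, time in s.
With the tool pointing down it reaches from about 0.425 to 0.875 m from the base axis. Payload 4.7 kg.
Tool frame: the origin (TCP) lies midway between the tips of the shut fingers; the grasp point (between the pads) lies 19 mm behind it; z points along the fingers, y is the line along which they close (so a half turn about z gives the same grasp; the last joint's range is limited). The gripper opens to 87 mm and grips with 3 to 60 N. Pads are 19 mm wide; open, the fingers measure 117 mm over their backs; the gripper's body (75 mm by 190 mm) begins 51 mm behind the grasp point.
Start: joints at [-1.164, 0.321, -0.07, 1.45, 0.023, 1.371, -0.057], TCP at [0.249, 0.601, 0.202] pointing down, gripper open.
Joint ranges: [-2.86, 2.86], [-0.3, 2.09], [-1.38, 1.24], [0.06, 2.45], [-1.56, 4.7], [0.09, 2.05], [-2.69, 2.69]. Speed limits (rad/s): [2.57, 2.57, 3.14, 3.14, 3.14, 3.14, 3.14].

INTERFACE

Orientations are given as a rotation vector (axis times angle).
In Python, from bench import ctrl, get_image, calibration gives the robot as it stands.
- The arm moves only by the tool apply_moves, never from a script. Its arguments are lists of equal length, an entry for each row: "dp": the shift along the tool's x, y, z in m, a list of three; "twist": the turn, a rotation vector about the tool's x, y, z in rad, a list of three; "fingers": the closure, from 0 (fully open) to 1 (shut). In form: {"dp": [[dx, dy, dz], ...], "twist": [[ax, ay, az], ...], "fingers": [fingers, ...]}. A call has 1 to 10 rows; each row shifts and turns the commanded pose from where the row before left it, along the tool's axes as they then stand; what a row does not reach is not made up. A row lasts 1/10 s, in which the tool goes at most 50 mm and 8.59 degrees, less where a joint would pass 70% of its speed; a pose out of reach is approached as far as the arm can. A call is refused whole if a number of a shift passes 0.05 or a number of a turn 0.15, either way. A call with a gripper value outside its range is refused whole. The fingers move at their own pace and stop on an object; "newtons" is the grip in N (left out, the last holds). Time passes only in rows, so rows that do not move let the fingers close. It gives the time, the measured TCP pose, the force, the opening and the grip force at its end, in the units of the state.
- ctrl.get_state(): the state, without advancing time (a new reading comes with each control period).
- get_image(name): name is "scene" or "top"; returns the picture (420x560x3 uint8, red, green, blue); there is no depth.
- calibration(name): a dict with "fx", "fy", "cx", "cy" (pixels), "eye" and "attitude" of the camera in the world. Camera axes: x right, y up, looking along -z (the intrinsics and any distortion apply to the point x, -y, -z); pixel columns grow to the right and rows downward; lengths in m; the calibration is good to about 2 mm. A picture is of the moment at which its call begins. calibration takes no time and is no camera call.
- ctrl.close_job(): hands the job in; it is judged then, once.
The state is a dict: "time": time; "joint_positions": joint angles; "qd": joint speeds; "joint_torque": joint torques, N m; "position": TCP position; "tool_rot": TCP orientation; "ft_force": force on the tool from outside, world axes, zero at the start; "torque": the same for the moment, N m; "grip_width": opening from 0.0 (shut) to 1.0 (fully open); "grip_force": force on a finger pad.
Only numpy, scipy, OpenCV 4.12 (cv2) and the standard library are available. Lean on these libraries where they do the work, as an engineer would, in place of code of your own. Each camera call takes 0.05 s, during which the arm holds its last target. There are 200 camera calls.

## Working session

There is one attempt and no reset: what is moved stays moved. The work goes in short steps, Python scripts to look and compute and a tool call to move; the robot and the scene stay as the last step left them, time stands still between calls to the robot, and variables do not carry over. Pictures are saved under pics/ and viewed, at most 10 in all, crops included, and the job is handed in when it is done.

Besides the shell and the picture viewer there is one more tool, called after ">>>" as name(argument=value, ...) on one line, values as JSON. apply_moves: Moves the arm, as the interface text tells. Its arguments: {"type":"object","properties":{"dp":{"type":"array"},"twist":{"type":"array"},"fingers":{"type":"array"},"newtons":{"type":"number"}},"required":["dp","twist","fingers"]}

```bash
mkdir -p pics
python3 - <<'E'
from bench import ctrl,get_image,calibration
import cv2
for n in("scene","top"):
    im=get_image(n); cv2.imwrite(f"pics/{n}0.png",im[:,:,::-1]); print(n,calibration(n))
s=ctrl.get_state(); print(s)
E
```

```text
scene {'fx': 394.41174122832984, 'fy': 394.41174122832984, 'cx': 281.7846117486922, 'cy': 207.85863979767882, 'eye': array([ 0.97382137, -0.81355047,  1.16316041]), 'attitude': array([0.70556385, 0.21250433, 0.55302714])}
top {'fx': 393.8321073349444, 'fy': 393.8321073349444, 'cx': 281.8133420766991, 'cy': 214.26367714525716, 'eye': array([ 0.3251688 , -0.03720706,  1.13728283]), 'attitude': array([ 0.10559767, -0.15004328, -1.57195556])}
{'time': 0.1, 'joint_positions': array([-1.1638702 ,  0.32177039, -0.07008888,  1.45154393,  0.02260413,
        1.37078682, -0.05687692]), 'qd': array([ 7.99009048e-04, -1.38260253e-03, -1.25712442e-03, -2.61361287e-03,
       -9.60905257e-06,  6.44241041e-04, -1.92266190e-03]), 'joint_torque': array([-6.23373544e-04, -4.92573273e+01, -4.06022659e-01, -3.13395023e+01,
       -6.40652748e-02,  3.95925343e-02,  1.05879453e-04]), 'position': array([0.24866551, 0.59998794, 0.20096152]), 'tool_rot': array([-6.12956948e-01, -3.08096673e+00,  2.67695947e-03]), 'ft_force': array([-1.31469665, -0.18045177,  0.17590434]), 'torque': array([ 0.03236821, -0.05480357, -0.03588669]), 'grip_force': 0.0, 'grip_width': 1.0047394570467136}
```

View pics/scene0.png

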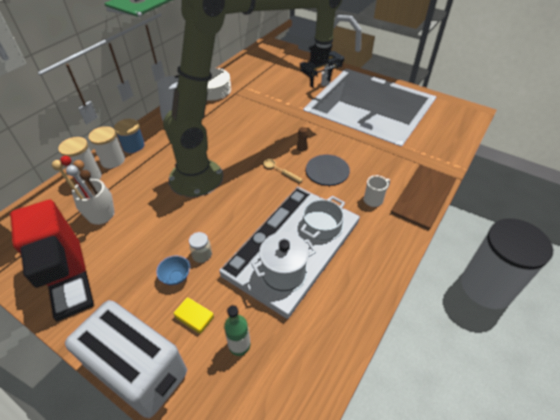

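View pics/top0.png

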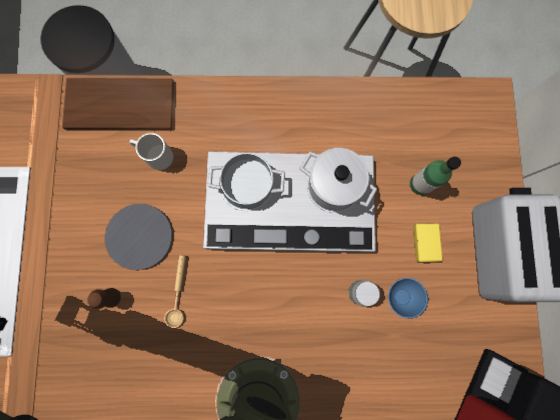

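The top view has +x up and +y left. It shows the lidded pot on the right (-y) plate with its knob at about (342,173), and the trivet at about (139,237). The keys run along row ~237, at columns 223, 270, 312 and 356. So the key to press is the right square. I'll enlarge to refine these.

```bash
cat > h.py <<'E'
import numpy as np, cv2
from bench import ctrl,get_image,calibration
from scipy.spatial.transform import Rotation as R
def ray(n,u,v,z):
    c=calibration(n); d=R.from_rotvec(c['attitude']).apply([(u-c['cx'])/c['fx'],-(v-c['cy'])/c['fy'],-1])
    e=c['eye']; return e+d*(z-e[2])/d[2]
def proj(n,p):
    c=calibration(n); q=R.from_rotvec(c['attitude']).inv().apply(np.array(p)-c['eye'])
    return c['cx']-c['fx']*q[0]/q[2], c['cy']+c['fy']*q[1]/q[2]
def crop(src,dst,x0,x1,y0,y1,k):
    im=cv2.imread(src)[y0:y1,x0:x1]; cv2.imwrite(dst,cv2.resize(im,None,fx=k,fy=k,interpolation=cv2.INTER_CUBIC))
E
python3 - <<'E'
from h import *
crop("pics/top0.png","pics/topc.png",195,385,140,260,4)
crop("pics/scene0.png","pics/scenec.png",215,375,150,315,3.6)
print("knob",ray("top",342,173,.053+.092+.050), ray("scene",284,245,.053+.092+.05))
print("trivet",ray("top",139,237,.012),ray("scene",328,170,.012))
for u,v in((223,236),(270,237),(312,237),(356,238)): print(ray("top",u,v,.057))
E
```

```text
knob [ 0.58302867 -0.21450703  0.195     ] [ 0.58856391 -0.21656184  0.195     ]
trivet [0.4454882 0.3365442 0.012    ] [0.45764273 0.3305796  0.012     ]
[0.44242735 0.09342615 0.057     ]
[ 0.43910479 -0.03549588  0.057     ]
[ 0.43859466 -0.15138814  0.057     ]
[ 0.4352786  -0.27343596  0.057     ]
```

View pics/topc.png

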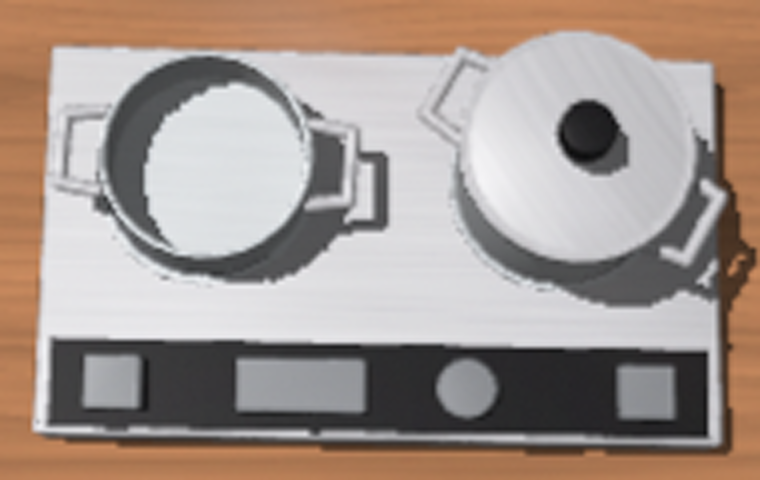

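View pics/scenec.png

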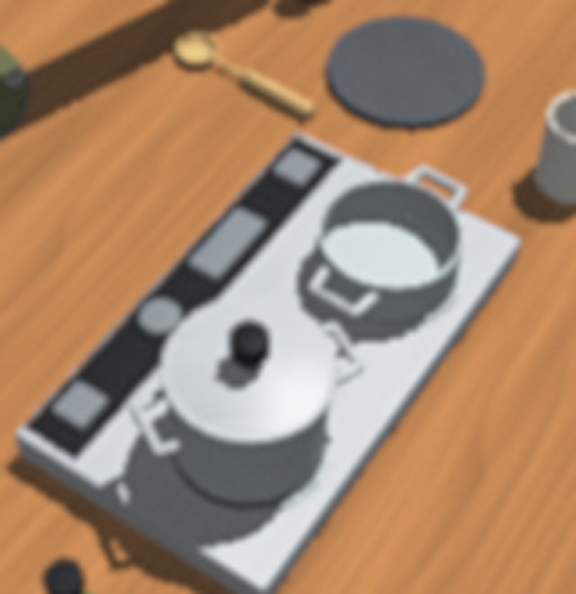

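The crops show the knob at top (588,131) and scene (249,343), with the keys clear in both. The two views disagree on the trivet by about 13 mm, so I'll check its outline and fit the hob pose from both views.

Run:
```python
from h import *
from scipy.optimize import least_squares
T=lambda u,v:(195+(u+.5)/4-.5,140+(v+.5)/4-.5)
S=lambda u,v:(215+(u+.5)/3.6-.5,150+(v+.5)/3.6-.5)
kt=[T(112,383),T(301,386),T(467,388),T(646,391)]; ks=[S(299,167),S(229,243),S(159,315),S(79,404)]
loc=np.array([[-.104,y,.057] for y in(.185,.055,-.06,-.185)])
def W(p): return R.from_rotvec([0,0,p[2]]).apply(loc)+[p[0],p[1],0]
def f(p,w=2):
    r=[]
    for q,a,b in zip(W(p),kt,ks):
        if w!=1:r+=list(np.subtract(proj("top",q),a))
        if w!=0:r+=list(np.subtract(proj("scene",q),b))
    return np.array(r)
for w in(0,1,2):
    s=least_squares(f,[.54,-.09,0],args=(w,));print(w,s.x.round(4),s.fun.round(1))
p=s.x; print(W(p).round(4)); print("right plate",R.from_rotvec([0,0,p[2]]).apply([.045,-.125,0])+[p[0],p[1],0])
def tri(a,b,z0): 
    g=lambda q:np.r_[np.subtract(proj("top",q),a),np.subtract(proj("scene",q),b)]
    s=least_squares(g,z0);return s.x.round(4),s.fun.round(1)
print("knob",tri(T(588,131),S(249,343),[.58,-.21,.2]),ray("top",*T(588,131),.19),ray("scene",*S(249,343),.19))
# trivet contour, seeded flood on grey-dark colour
for n,seed,y in(("top",(139,237),.012),("scene",(328,170),.012)):
    im=cv2.imread(f"pics/{n}0.png"); hsv=cv2.cvtColor(im,cv2.COLOR_BGR2HSV)
    m=((hsv[:,:,1]<70)&(hsv[:,:,2]<140)).astype(np.uint8); _,lab=cv2.connectedComponents(m)
    m=(lab==lab[seed[1],seed[0]]).astype(np.uint8)
    c=max(cv2.findContours(m,0,1)[0],key=len); e=cv2.fitEllipse(c); 
    P=np.array([ray(n,u,v,.012)[:2] for u,v in c[:,0]]); o,r=cv2.minEnclosingCircle(P.astype(np.float32)*1000)
    print(n,e,ray(n,*e[0],.012),o,r,len(c))
```

```text
0 [ 0.5446 -0.0918 -0.0191] [-0.2  0.  -0.1 -0.1  0.   0.1  0.3 -0. ]
1 [ 0.5483 -0.0953 -0.0343] [ 0.  -0.  -0.1 -0.1  0.3  0.3 -0.2 -0.1]
2 [ 0.5457 -0.0926 -0.0236] [-0.1 -0.7 -0.8 -0.8  0.  -0.5 -0.6 -0.8  0.2 -0.2  0.1 -0.3  0.5 -0.1
 -0.  -0.5]
[[ 0.4461  0.0948  0.057 ]
 [ 0.443  -0.0352  0.057 ]
 [ 0.4403 -0.1502  0.057 ]
 [ 0.4374 -0.2751  0.057 ]]
right plate [ 0.58774257 -0.21867612  0.        ]
knob (array([ 0.586 , -0.2143,  0.1908]), array([-0.1, -0.1, -0.1,  0. ])) [ 0.58600308 -0.21456034  0.19      ] [ 0.58590724 -0.21353963  0.19      ]
top ((138.16818237304688, 236.5084686279297), (63.98749923706055, 67.81465911865234), 57.17677307128906) [0.44690076 0.3389561  0.012     ] (447.5442199707031, 338.6829528808594) 95.22824096679688 188
scene ((327.2161865234375, 169.6197967529297), (29.51508903503418, 42.9240837097168), 93.6888427734375) [0.45369003 0.33084125 0.012     ] (452.9553527832031, 334.0354309082031) 95.94803619384766 105
```

Every point checks out:
- Knob at (0.586, -0.214), with z 0.191 against an expected 0.190.
- Trivet at about (0.450, 0.336).
- Right square key at about (0.437, -0.275).

First I'll raise the arm and turn the tool's y onto world y, which is -0.39 rad about tool z.

>>> apply_moves(dp=[[0, 0, -0.025], [0, 0, -0.025], [0, 0, -0.025], [0, 0, -0.025], [0, 0, 0]], twist=[[0, 0, -0.1], [0, 0, -0.1], [0, 0, -0.1], [0, 0, -0.09], [0, 0, 0]], fingers=[0, 0, 0, 0, 0], newtons=25)

```text
time: 0.6
position: [0.2494, 0.6019, 0.3058]
tool_rot: [0.003, 3.139, 0.009]
ft_force: [0.3, 0.5, 0.3]
grip_width: 0.998
grip_force: 0.0
```

>>> apply_moves(dp=[[-0.016, -0.04, 0], [-0.016, -0.04, 0], [-0.016, -0.04, 0], [-0.016, -0.04, 0], [-0.016, -0.04, 0], [-0.016, -0.04, 0], [-0.016, -0.04, 0], [-0.016, -0.04, 0], [-0.016, -0.04, 0], [-0.016, -0.04, 0]], twist=[[0, 0, 0], [0, 0, 0], [0, 0, 0], [0, 0, 0], [0, 0, 0], [0, 0, 0], [0, 0, 0], [0, 0, 0], [0, 0, 0], [0, 0, 0]], fingers=[0, 0, 0, 0, 0, 0, 0, 0, 0, 0])

```text
time: 1.6
position: [0.4077, 0.198, 0.3008]
tool_rot: [-0.007, -3.141, 0.001]
ft_force: [0.5, -0.2, 0.6]
grip_width: 0.998
grip_force: 0.0
```

>>> apply_moves(dp=[[-0.018, -0.04, 0], [-0.018, -0.04, 0], [-0.018, -0.04, 0], [-0.018, -0.04, 0], [-0.018, -0.04, 0], [-0.018, -0.04, 0], [-0.018, -0.04, 0], [-0.018, -0.04, 0], [-0.018, -0.04, 0], [-0.016, -0.04, 0]], twist=[[0, 0, 0], [0, 0, 0], [0, 0, 0], [0, 0, 0], [0, 0, 0], [0, 0, 0], [0, 0, 0], [0, 0, 0], [0, 0, 0], [0, 0, 0]], fingers=[0, 0, 0, 0, 0, 0, 0, 0, 0, 0])

```text
time: 2.6
position: [0.5849, -0.2016, 0.3006]
tool_rot: [-0.006, -3.14, -0.001]
ft_force: [0.5, -0.3, 0.9]
grip_width: 0.999
grip_force: 0.0
```

>>> apply_moves(dp=[[0, 0, 0], [0, 0, 0]], twist=[[0, 0, 0], [0, 0, 0]], fingers=[0, 0])

```text
time: 2.8
position: [0.5839, -0.2014, 0.3002]
tool_rot: [-0.01, -3.139, 0.0]
ft_force: [-0.5, 0.3, 0.3]
grip_width: 0.997
grip_force: 0.0
```

Run:
```python
from h import *
a=get_image("top")[:,:,::-1];cv2.imwrite("pics/t1.png",a);cv2.imwrite("pics/s1.png",get_image("scene")[:,:,::-1])
s=ctrl.get_state();print(s['position'],s['tool_rot'],s['joint_positions'],s['time'])
c=lambda p,x,y:cv2.resize(cv2.imread(p)[y:y+150,x:x+130],None,fx=3,fy=3,interpolation=cv2.INTER_CUBIC)
cv2.imwrite("pics/c1.png",np.hstack([c("pics/t1.png",275,110),c("pics/s1.png",220,170)]))
```

```text
[ 0.5844226  -0.19893814  0.30115315] [-2.99164840e-03 -3.14054158e+00 -2.13199247e-03] [-0.27283879  0.25948893  0.70048825  1.3961476  -0.16703136  1.54706181
  1.98406488] 2.9
```

View pics/c1.png

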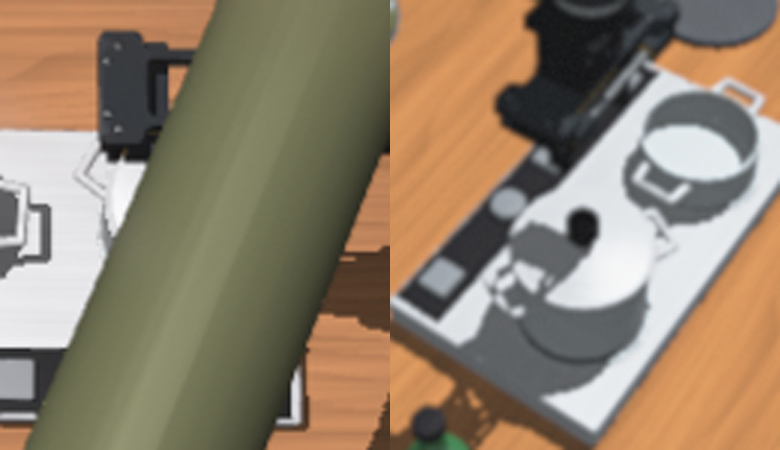

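The scene view shows the knob free and the gripper over it, while the arm blocks the top view. I'll shift 15 mm in -y and come down partway, then check again.

>>> apply_moves(dp=[[0, -0.015, 0], [0, 0, 0.02], [0, 0, 0.02], [0, 0, 0.02], [0, 0, 0.01], [0, 0, 0]], twist=[[0, 0, 0], [0, 0, 0], [0, 0, 0], [0, 0, 0], [0, 0, 0], [0, 0, 0]], fingers=[0, 0, 0, 0, 0, 0])

```text
time: 3.5
position: [0.5838, -0.2149, 0.2308]
tool_rot: [-0.004, -3.14, -0.001]
ft_force: [-0.3, 0.6, -0.2]
grip_width: 1.001
grip_force: 0.0
```

Run:
```python
from h import *
cv2.imwrite("pics/s2.png",get_image("scene")[:,:,::-1])
P=[]
for i in range(4): get_image("top");P.append(ctrl.get_state()['position'])
print(np.mean(P,0),np.std(P,0)); crop("pics/s2.png","pics/c2.png",220,350,170,310,4)
```

```text
[ 0.58508314 -0.21566958  0.23316055] [1.32977849e-04 8.73818342e-05 1.87424871e-04]
```

View pics/c2.png

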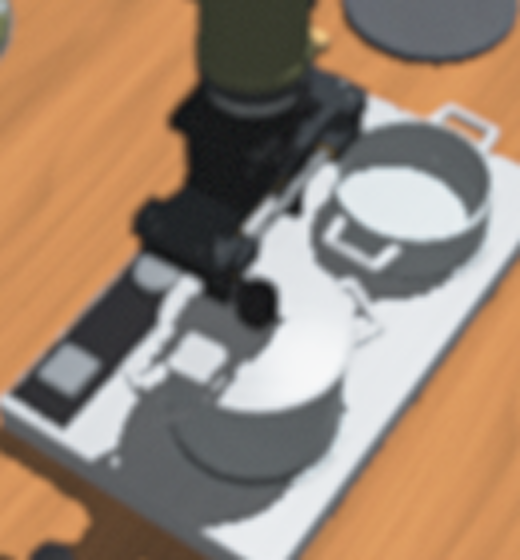

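The fingertips at (225,285) and (292,210) straddle the column above the knob at (258,303). I'll descend 59 mm and close.

>>> apply_moves(dp=[[0, 0, 0.02], [0, 0, 0.02], [0, 0, 0.015], [0, 0, 0.004], [0, 0, 0], [0, 0, 0], [0, 0, 0], [0, 0, 0], [0, 0, 0]], twist=[[0, 0, 0], [0, 0, 0], [0, 0, 0], [0, 0, 0], [0, 0, 0], [0, 0, 0], [0, 0, 0], [0, 0, 0], [0, 0, 0]], fingers=[0, 0, 0, 0, 0.4, 0.7, 0.7, 0.7, 0.7], newtons=25)

```text
time: 4.65
position: [0.5848, -0.2155, 0.1735]
tool_rot: [0.004, 3.141, -0.0]
ft_force: [0.3, 0.5, -0.5]
grip_width: 0.632
grip_force: 0.0
```

>>> apply_moves(dp=[[0, 0, 0], [0, 0, 0], [0, 0, 0], [0, 0, 0], [0, 0, 0]], twist=[[0, 0, 0], [0, 0, 0], [0, 0, 0], [0, 0, 0], [0, 0, 0]], fingers=[0.8, 0.8, 0.8, 0.8, 0.8])

```text
time: 5.15
position: [0.5847, -0.2145, 0.173]
tool_rot: [-0.003, -3.141, -0.002]
ft_force: [0.3, 3.3, 2.4]
grip_width: 0.407
grip_force: 25.0
```

It has gripped at 35.4 mm, which fits the 36 mm knob. Now the lift.

>>> apply_moves(dp=[[0, 0, -0.004], [0, 0, -0.01], [0, 0, -0.015], [0, 0, -0.02], [0, 0, -0.02], [0, 0, -0.02], [0, 0, -0.02], [0, 0, -0.01], [0, 0, 0]], twist=[[0, 0, 0], [0, 0, 0], [0, 0, 0], [0, 0, 0], [0, 0, 0], [0, 0, 0], [0, 0, 0], [0, 0, 0], [0, 0, 0]], fingers=[0.8, 0.8, 0.8, 0.8, 0.8, 0.8, 0.8, 0.8, 0.8])

```text
time: 6.05
position: [0.5853, -0.2164, 0.2942]
tool_rot: [0.005, 3.138, -0.002]
ft_force: [0.1, 1.2, -3.0]
grip_width: 0.396
grip_force: 25.0
```

The wrist carries 3 N, so the lid is up. Carrying it to above the trivet: tool dx +0.135, dy +0.552.

>>> apply_moves(dp=[[0.005, 0.02, 0], [0.009, 0.035, 0], [0.009, 0.036, 0], [0.009, 0.036, 0], [0.009, 0.036, 0], [0.009, 0.036, 0], [0.009, 0.036, 0], [0.009, 0.036, 0], [0.009, 0.036, 0], [0.009, 0.036, 0]], twist=[[0, 0, 0], [0, 0, 0], [0, 0, 0], [0, 0, 0], [0, 0, 0], [0, 0, 0], [0, 0, 0], [0, 0, 0], [0, 0, 0], [0, 0, 0]], fingers=[0.8, 0.8, 0.8, 0.8, 0.8, 0.8, 0.8, 0.8, 0.8, 0.8])

```text
time: 7.05
position: [0.4985, 0.1288, 0.291]
tool_rot: [-0.005, -3.14, 0.001]
ft_force: [-0.1, 0.6, -4.0]
grip_width: 0.402
grip_force: 25.0
```

>>> apply_moves(dp=[[0.009, 0.036, 0], [0.009, 0.036, 0], [0.009, 0.036, 0], [0.009, 0.036, 0], [0.009, 0.036, 0], [0.004, 0.02, 0], [0, 0.009, 0], [0, 0, 0]], twist=[[0, 0, 0], [0, 0, 0], [0, 0, 0], [0, 0, 0], [0, 0, 0], [0, 0, 0], [0, 0, 0], [0, 0, 0]], fingers=[0.8, 0.8, 0.8, 0.8, 0.8, 0.8, 0.8, 0.8])

```text
time: 7.85
position: [0.4508, 0.3374, 0.2909]
tool_rot: [-0.002, -3.141, 0.002]
ft_force: [-0.3, -0.1, -3.4]
grip_width: 0.403
grip_force: 25.0
```

>>> apply_moves(dp=[[0, 0, 0.03], [0, 0, 0.03], [0, 0, 0.03], [0, 0, 0.03], [0, 0, 0.02], [0, 0, 0.01], [0, 0, 0], [0, 0, 0]], twist=[[0, 0, 0], [0, 0, 0], [0, 0, 0], [0, 0, 0], [0, 0, 0], [0, 0, 0], [0, 0, 0], [0, 0, 0]], fingers=[0.8, 0.8, 0.8, 0.8, 0.8, 0.8, 0.8, 0.8])

```text
time: 8.65
position: [0.4522, 0.3365, 0.1431]
tool_rot: [0.006, 3.14, 0.001]
ft_force: [0.7, -0.2, -1.7]
grip_width: 0.405
grip_force: 25.0
```

Run:
```python
from h import *
s=get_image("scene")[:,:,::-1];t=get_image("top")[:,:,::-1]
st=ctrl.get_state();print(st['position'],st['tool_rot'],st['grip_width'],st['ft_force'])
c=lambda p,x,y:cv2.resize(p[y:y+140,x:x+125],None,fx=3.2,fy=3.2,interpolation=cv2.INTER_CUBIC)
cv2.imwrite("pics/c3.png",np.hstack([c(t,75,165),c(s,265,100)]))
```

```text
[0.45224028 0.33726491 0.14366987] [5.22367305e-03 3.13930561e+00 2.84164220e-03] 0.400399215487519 [-0.72543186  0.02410527 -2.65305172]
```

View pics/c3.png

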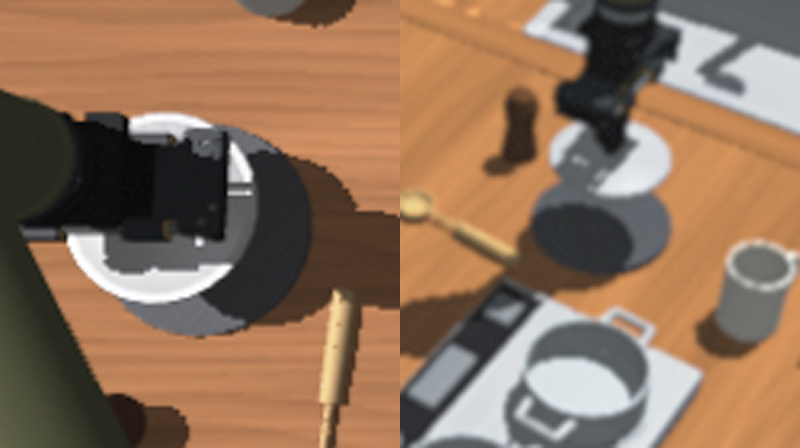

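The lid hangs level and above the trivet. Lowering it now, slowly for the last part.

>>> apply_moves(dp=[[0, 0, 0.02], [0, 0, 0.02], [0, 0, 0.02], [0, 0, 0.02], [0, 0, 0.01], [0, 0, 0.005], [0, 0, 0.003], [0, 0, 0.002], [0, 0, 0.002], [0, 0, 0]], twist=[[0, 0, 0], [0, 0, 0], [0, 0, 0], [0, 0, 0], [0, 0, 0], [0, 0, 0], [0, 0, 0], [0, 0, 0], [0, 0, 0], [0, 0, 0]], fingers=[0.8, 0.8, 0.8, 0.8, 0.8, 0.8, 0.8, 0.8, 0.8, 0.8])

```text
time: 9.75
position: [0.4513, 0.3371, 0.0403]
tool_rot: [0.004, 3.141, 0.001]
ft_force: [-1.7, -0.4, -3.8]
grip_width: 0.398
grip_force: 25.0
```

>>> apply_moves(dp=[[0, 0, 0.001], [0, 0, 0.001], [0, 0, 0]], twist=[[0, 0, 0], [0, 0, 0], [0, 0, 0]], fingers=[0.8, 0.8, 0.8])

```text
time: 10.05
position: [0.4514, 0.3371, 0.0399]
tool_rot: [0.005, 3.141, 0.001]
ft_force: [-3.1, -2.8, 7.9]
grip_width: 0.402
grip_force: 25.0
```

The push on the tool reversed to +8 N, so the lid has touched down. Opening, then straight up.

>>> apply_moves(dp=[[0, 0, 0], [0, 0, 0], [0, 0, 0], [0, 0, 0], [0, 0, 0], [0, 0, 0], [0, 0, -0.01], [0, 0, -0.03], [0, 0, -0.04], [0, 0, -0.04]], twist=[[0, 0, 0], [0, 0, 0], [0, 0, 0], [0, 0, 0], [0, 0, 0], [0, 0, 0], [0, 0, 0], [0, 0, 0], [0, 0, 0], [0, 0, 0]], fingers=[0.3, 0.1, 0.1, 0.1, 0.1, 0.1, 0.1, 0.1, 0.1, 0.1])

```text
time: 11.05
position: [0.4509, 0.3366, 0.1597]
tool_rot: [-0.005, -3.141, 0.0]
ft_force: [0.9, 0.7, -0.4]
grip_width: 0.898
grip_force: 0.0
```

>>> apply_moves(dp=[[0, 0, -0.04], [0, -0.04, -0.04], [0, -0.04, 0], [0, -0.04, 0], [0, -0.04, 0], [0, -0.04, 0], [0, -0.04, 0], [0, -0.04, 0], [0, -0.04, 0], [0, -0.04, 0]], twist=[[0, 0, 0], [0, 0, 0], [0, 0, 0], [0, 0, 0], [0, 0, 0], [0, 0, 0], [0, 0, 0], [0, 0, 0], [0, 0, 0], [0, 0, 0]], fingers=[0.1, 0.5, 1, 1, 1, 1, 1, 1, 1, 1])

```text
time: 12.05
position: [0.4499, -0.0202, 0.2342]
tool_rot: [0.005, 3.14, 0.002]
ft_force: [0.9, 0.7, -0.4]
grip_width: 0.166
grip_force: 0.0
```

Run:
```python
from h import *
t=get_image("top")[:,:,::-1];s=get_image("scene")[:,:,::-1]
st=ctrl.get_state();print(st['position'],st['tool_rot'],st['grip_width'],st['time'])
print("expect hub of lid knob at",proj("top",[.45,.336,.012+.05]),proj("scene",[.45,.336,.062]))
cv2.imwrite("pics/t4.png",t);cv2.imwrite("pics/s4.png",s)
c=lambda p,x,y:cv2.resize(p[y:y+140,x:x+125],None,fx=3.2,fy=3.2,interpolation=cv2.INTER_CUBIC)
cv2.imwrite("pics/c4.png",np.hstack([c(t,75,165),c(s,265,100)]))
```

```text
[ 0.45002839 -0.02477416  0.23450729] [ 1.97638920e-02  3.13966834e+00 -3.43992930e-04] 0.07298491497058072 12.15
expect hub of lid knob at (np.float64(133.21649815495314), np.float64(233.41224498568738)) (np.float64(328.041340738238), np.float64(159.79046773443747))
```

View pics/c4.png

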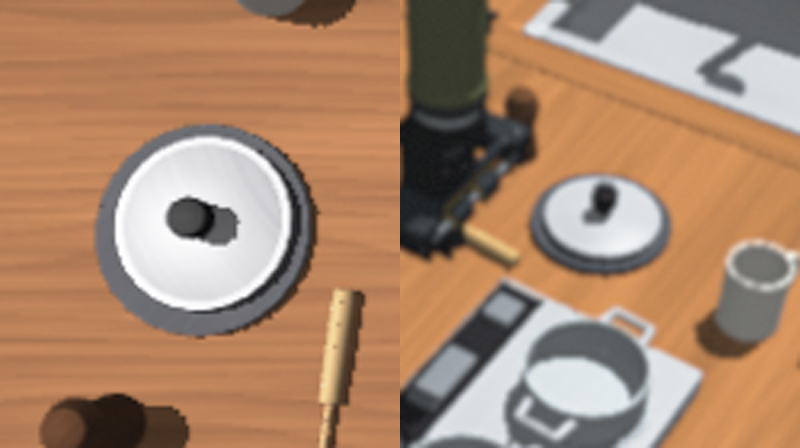

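The lid lies flat and knob up, centred on the trivet. Next is the bar key at (0.443, -0.035).

>>> apply_moves(dp=[[0.006, -0.01, 0.02], [0, 0, 0.04], [0, 0, 0.04], [0, 0, 0.03], [0, 0, 0.02], [0, 0, 0.014], [0, 0, 0], [0, 0, 0]], twist=[[0, 0, 0], [0, 0, 0], [0, 0, 0], [0, 0, 0], [0, 0, 0], [0, 0, 0], [0, 0, 0], [0, 0, 0]], fingers=[1, 1, 1, 1, 1, 1, 1, 1])

```text
time: 12.95
position: [0.4445, -0.0281, 0.07]
tool_rot: [0.004, 3.141, 0.0]
ft_force: [0.2, -0.3, 0.4]
grip_width: 0.006
grip_force: 0.0
```

>>> apply_moves(dp=[[0, -0.006, 0.008], [0, 0, 0.006], [0, 0, 0.003], [0, 0, 0.002], [0, 0, 0.001], [0, 0, 0], [0, 0, 0]], twist=[[0, 0, 0], [0, 0, 0], [0, 0, 0], [0, 0, 0], [0, 0, 0], [0, 0, 0], [0, 0, 0]], fingers=[1, 1, 1, 1, 1, 1, 1])

```text
time: 13.65
position: [0.4442, -0.0343, 0.0494]
tool_rot: [0.004, 3.141, 0.0]
ft_force: [-0.7, -0.2, -0.4]
grip_width: 0.003
grip_force: 0.0
```

There's no contact force at z 0.049, which is unexpected. I'll look.

Run:
```python
from h import *
s=get_image("scene")[:,:,::-1]
for i in range(2):
  get_image("top");st=ctrl.get_state();print(st['position'],st['ft_force'],st['grip_width'])
cv2.imwrite("pics/s5.png",s); crop("pics/s5.png","pics/c5.png",215,345,150,270,5)
print(proj("scene",st['position']))
```

```text
[ 0.44421014 -0.0343207   0.04946282] [ 0.13519372  0.33723503 -0.38927119] 0.0035725336410677012
[ 0.44422769 -0.0343293   0.04946036] [ 0.15341222  0.28944926 -0.40404652] 0.00849266854308655
(np.float64(278.0245777965022), np.float64(217.6907389951775))
```

View pics/c5.png

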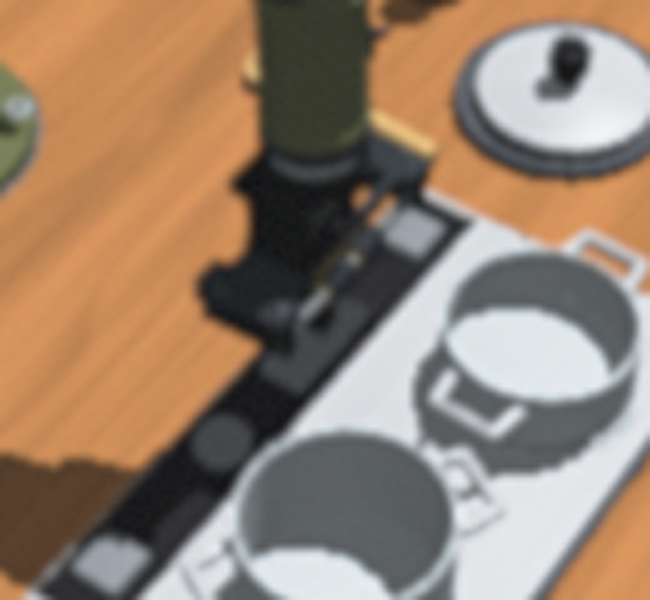

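>>> apply_moves(dp=[[0, 0, 0.002], [0, 0, 0], [0, 0, 0]], twist=[[0, 0, 0], [0, 0, 0], [0, 0, 0]], fingers=[1, 1, 1])

```text
time: 14.1
position: [0.444, -0.0344, 0.0472]
tool_rot: [-0.004, -3.141, -0.0]
ft_force: [-0.0, 0.8, 0.1]
grip_width: 0.005
grip_force: 0.0
```

>>> apply_moves(dp=[[0, 0, 0.002], [0, 0, 0], [0, 0, 0]], twist=[[0, 0, 0], [0, 0, 0], [0, 0, 0]], fingers=[1, 1, 1])

```text
time: 14.4
position: [0.444, -0.0344, 0.0452]
tool_rot: [-0.004, -3.141, 0.0]
ft_force: [-0.5, -1.3, -0.2]
grip_width: 0.003
grip_force: 0.0
```

>>> apply_moves(dp=[[0, 0, 0.002], [0, 0, 0.001], [0, 0, 0]], twist=[[0, 0, 0], [0, 0, 0], [0, 0, 0]], fingers=[1, 1, 1])

```text
time: 14.7
position: [0.4439, -0.0344, 0.0421]
tool_rot: [-0.004, -3.141, 0.0]
ft_force: [0.6, 0.2, -0.4]
grip_width: 0.008
grip_force: 0.0
```

Run:
```python
from h import *
F=[]
for i in range(6):
  s=get_image("scene");F.append(ctrl.get_state()['ft_force'])
print(np.mean(F,0)); cv2.imwrite("pics/s6.png",s[:,:,::-1])
a=cv2.imread("pics/s4.png");b=cv2.imread("pics/s5.png");c=cv2.imread("pics/s6.png")
k=lambda p:cv2.resize(p[185:245,250:302],None,fx=7.6,fy=7.6,interpolation=cv2.INTER_CUBIC)
cv2.imwrite("pics/c6.png",np.hstack([k(b),k(c)]))
```

```text
[-0.17862439 -0.10591385  0.26506507]
```

View pics/c6.png

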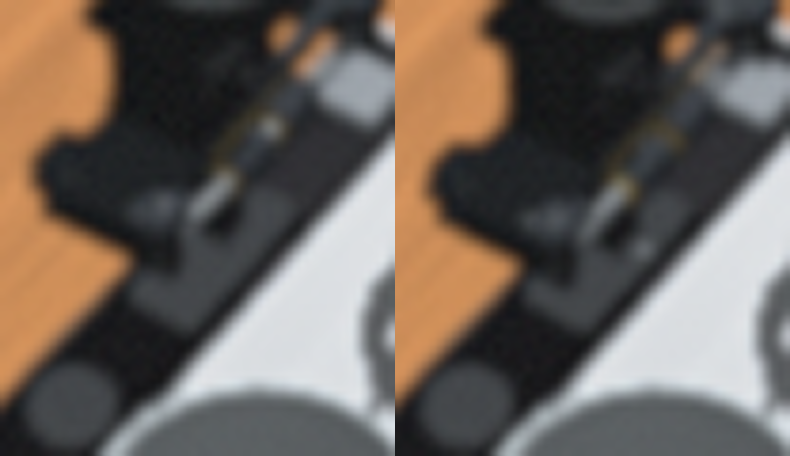

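The fingertips still show clear of the key, about 4 px (some 10 mm) higher than the reading implies. So the shut tips end behind the nominal TCP, and I'll go on down by force.

>>> apply_moves(dp=[[0, 0, 0.002], [0, 0, 0.001], [0, 0, 0]], twist=[[0, 0, 0], [0, 0, 0], [0, 0, 0]], fingers=[1, 1, 1])

```text
time: 15.3
position: [0.4439, -0.0344, 0.0391]
tool_rot: [-0.004, -3.141, 0.0]
ft_force: [-0.2, 0.3, 0.2]
grip_width: 0.004
grip_force: 0.0
```

>>> apply_moves(dp=[[0, 0, 0.002], [0, 0, 0], [0, 0, 0]], twist=[[0, 0, 0], [0, 0, 0], [0, 0, 0]], fingers=[1, 1, 1])

```text
time: 15.6
position: [0.444, -0.0344, 0.0372]
tool_rot: [-0.004, -3.141, 0.0]
ft_force: [-0.1, -0.2, -0.0]
grip_width: 0.003
grip_force: 0.0
```

>>> apply_moves(dp=[[0, 0, 0.002], [0, 0, 0], [0, 0, 0]], twist=[[0, 0, 0], [0, 0, 0], [0, 0, 0]], fingers=[1, 1, 1])

```text
time: 15.9
position: [0.4443, -0.0344, 0.0355]
tool_rot: [0.004, 3.141, 0.0]
ft_force: [0.0, -0.2, 2.0]
grip_width: 0.003
grip_force: 1.0
```

>>> apply_moves(dp=[[0, 0, 0.002], [0, 0, 0], [0, 0, 0]], twist=[[0, 0, 0], [0, 0, 0], [0, 0, 0]], fingers=[1, 1, 1])

```text
time: 16.2
position: [0.4443, -0.0344, 0.0335]
tool_rot: [0.004, 3.141, 0.0]
ft_force: [-0.6, 0.3, 3.3]
grip_width: 0.003
grip_force: 1.6
```

Contact came at a reading of about 0.036, so the tips end about 20 mm above the reading. Pressing on to full travel.

>>> apply_moves(dp=[[0, 0, 0.002], [0, 0, 0.001], [0, 0, 0], [0, 0, 0]], twist=[[0, 0, 0], [0, 0, 0], [0, 0, 0], [0, 0, 0]], fingers=[1, 1, 1, 1])

```text
time: 16.6
position: [0.4444, -0.0344, 0.0308]
tool_rot: [0.004, 3.141, 0.0]
ft_force: [-0.9, -1.1, 7.8]
grip_width: 0.004
grip_force: 4.0
```

7.8 N is more than the 5 N of full travel, so the key is on its stop. One more moment there, then up and over to the right square key: Δy -0.241, x -0.007.

>>> apply_moves(dp=[[0, 0, 0.0005], [0, 0, 0], [0, 0, -0.02], [0, 0, -0.03], [0, 0, -0.02], [0.001, -0.04, 0], [0.002, -0.04, 0], [0.002, -0.04, 0], [0.001, -0.04, 0], [0.001, -0.04, 0]], twist=[[0, 0, 0], [0, 0, 0], [0, 0, 0], [0, 0, 0], [0, 0, 0], [0, 0, 0], [0, 0, 0], [0, 0, 0], [0, 0, 0], [0, 0, 0]], fingers=[1, 1, 1, 1, 1, 1, 1, 1, 1, 1])

```text
time: 17.6
position: [0.436, -0.2356, 0.0995]
tool_rot: [0.004, 3.141, 0.001]
ft_force: [0.5, 0.6, -0.1]
grip_width: 0.009
grip_force: 0.0
```

>>> apply_moves(dp=[[0, -0.041, 0], [0, 0, 0], [0, 0, 0]], twist=[[0, 0, 0], [0, 0, 0], [0, 0, 0]], fingers=[1, 1, 1])

```text
time: 17.9
position: [0.4355, -0.276, 0.0991]
tool_rot: [-0.009, -3.14, 0.0]
ft_force: [0.4, 1.4, -0.1]
grip_width: 0.003
grip_force: 0.0
```

Run:
```python
from h import *
s=get_image("scene")[:,:,::-1];cv2.imwrite("pics/s7.png",s)
st=ctrl.get_state();print(st['position'],st['tool_rot'],st['joint_positions'],st['time'])
```

```text
[ 0.43597121 -0.27464075  0.09905383] [-4.65679828e-03 -3.14023490e+00 -1.20422406e-03] [-0.31780727  0.14832503  0.89887851  1.93539408 -0.12885613  1.11829764
  2.20028824] 17.95
```

>>> apply_moves(dp=[[0, 0, 0.03], [0, 0, 0.02], [0, 0, 0.008], [0, 0, 0.004], [0, 0, 0.003], [0, 0, 0.002], [0, 0, 0.001], [0, 0, 0], [0, 0, 0]], twist=[[0, 0, 0], [0, 0, 0], [0, 0, 0], [0, 0, 0], [0, 0, 0], [0, 0, 0], [0, 0, 0], [0, 0, 0], [0, 0, 0]], fingers=[1, 1, 1, 1, 1, 1, 1, 1, 1])

```text
time: 18.85
position: [0.4371, -0.2751, 0.0323]
tool_rot: [0.004, 3.14, 0.001]
ft_force: [0.6, 2.0, 2.5]
grip_width: 0.002
grip_force: 2.0
```

>>> apply_moves(dp=[[0, 0, 0.002], [0, 0, 0], [0, 0, 0]], twist=[[0, 0, 0], [0, 0, 0], [0, 0, 0]], fingers=[1, 1, 1])

```text
time: 19.15
position: [0.4372, -0.2753, 0.0308]
tool_rot: [0.004, 3.14, 0.001]
ft_force: [-2.1, 4.1, 10.0]
grip_width: 0.006
grip_force: 5.3
```

That reads 10 N, so the right key is on its stop. Hold, lift, then across to the round key at (0.440, -0.150).

>>> apply_moves(dp=[[0, 0, 0], [0, 0, 0], [0, 0, -0.02], [0, 0, -0.03], [0, 0, -0.01], [-0.001, 0.04, 0], [-0.001, 0.04, 0], [-0.001, 0.04, 0], [0, 0.005, 0], [0, 0, 0]], twist=[[0, 0, 0], [0, 0, 0], [0, 0, 0], [0, 0, 0], [0, 0, 0], [0, 0, 0], [0, 0, 0], [0, 0, 0], [0, 0, 0], [0, 0, 0]], fingers=[1, 1, 1, 1, 1, 1, 1, 1, 1, 1])

```text
time: 20.15
position: [0.4399, -0.1494, 0.0894]
tool_rot: [-0.0, 3.141, 0.0]
ft_force: [0.5, -1.0, -0.5]
grip_width: 0.005
grip_force: 0.0
```

>>> apply_moves(dp=[[0, 0, 0.03], [0, 0, 0.02], [0, 0, 0], [0, 0, 0]], twist=[[0, 0, 0], [0, 0, 0], [0, 0, 0], [0, 0, 0]], fingers=[1, 1, 1, 1])

```text
time: 20.55
position: [0.4395, -0.1522, 0.0399]
tool_rot: [-0.008, -3.141, 0.002]
ft_force: [0.5, -0.6, -0.1]
grip_width: 0.006
grip_force: 0.0
```

>>> apply_moves(dp=[[0, 0, 0.003], [0, 0, 0.003], [0, 0, 0.002], [0, 0, 0.001], [0, 0, 0], [0, 0, 0], [0, 0, 0]], twist=[[0, 0, 0], [0, 0, 0], [0, 0, 0], [0, 0, 0], [0, 0, 0], [0, 0, 0], [0, 0, 0]], fingers=[1, 1, 1, 1, 1, 1, 1])

```text
time: 21.25
position: [0.4406, -0.1508, 0.0313]
tool_rot: [0.004, 3.14, -0.001]
ft_force: [1.0, -2.5, 4.4]
grip_width: 0.004
grip_force: 2.3
```

>>> apply_moves(dp=[[0, 0, 0.0015], [0, 0, 0], [0, 0, 0], [0, 0, 0]], twist=[[0, 0, 0], [0, 0, 0], [0, 0, 0], [0, 0, 0]], fingers=[1, 1, 1, 1])

```text
time: 21.65
position: [0.4406, -0.1508, 0.0307]
tool_rot: [0.005, 3.14, 0.0]
ft_force: [-1.6, -2.4, 14.6]
grip_width: 0.006
grip_force: 7.3
```

The round key is on its stop at 14.6 N. Lifting clear, then a check that the pot and pan haven't moved.

>>> apply_moves(dp=[[0, 0, -0.02], [0, 0, -0.04], [0, 0, -0.05], [0, 0, -0.05], [0, 0, -0.05], [0, 0, 0], [0, 0, 0], [0, 0, 0]], twist=[[0, 0, 0], [0, 0, 0], [0, 0, 0], [0, 0, 0], [0, 0, 0], [0, 0, 0], [0, 0, 0], [0, 0, 0]], fingers=[1, 1, 1, 1, 1, 1, 1, 1])

```text
time: 22.45
position: [0.4384, -0.1494, 0.2376]
tool_rot: [-0.003, -3.138, -0.002]
ft_force: [0.2, -0.2, -0.0]
grip_width: 0.006
grip_force: 0.0
```

Run:
```python
from h import *
s=get_image("scene")[:,:,::-1];a=cv2.imread("pics/scene0.png")
# template shift of pan, pot base edge, and lid since placing
for nm,ref,(x0,x1,y0,y1) in(("pan",a,(300,350,195,240)),("pot lower",a,(255,310,268,300)),("lid",cv2.imread("pics/s4.png"),(300,350,148,190))):
    r=cv2.matchTemplate(s[y0-8:y1+8,x0-8:x1+8],ref[y0:y1,x0:x1],cv2.TM_CCOEFF_NORMED); _,v,_,l=cv2.minMaxLoc(r); print(nm,round(v,2),l[0]-8,l[1]-8)
st=ctrl.get_state();print(st['position'],st['ft_force'],st['time'])
```

```text
pan 1.0 0 0
pot lower 0.97 0 0
lid 1.0 0 0
[ 0.43829619 -0.14957652  0.23739718] [ 0.17148078 -0.09216458  1.03147011] 22.5
```

```bash
python3 -c "
from bench import ctrl
print(ctrl.close_job())"
```

```text
the job is handed in; nothing more can be done
None
```

I handed the job in at about 22.5 s (no verdict came back): the lid lies knob up on the trivet, the bar, right square and round keys were each pressed to their stop in that order and released, and the last image check showed no shift of pot, pan or lid.

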